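# Hang a carrier on a lipped conveyor rail and slide it into its index notch

### The arm

A 6-joint arm with a two-finger parallel gripper is mounted at the origin on a cart in front of the work surface, level with it; the furniture and walls round the work are solid. World frame = base frame: x ahead of the robot, y to its left, z up, the work surface at z = 0. Lengths are in m, angles in rad, forces in N, time in s.
With the tool pointing down it reaches from about 0.375 to 0.9 m from the base axis. Payload 3.1 kg.
Tool frame: the origin (TCP) lies on the centre line of the jaws, within the pads' length; the fingertips stand 25 mm ahead of it and the grasp point (between the pads) lies 6 mm ahead of it (robot.nose_length is the y of the fingertips in the tool frame, in m); y points along the fingers, z is the direction in which the jaws open and shut, and the axes are right-handed (so a half turn about y gives the same grasp; the last joint's range is limited). The gripper opens to 87 mm and grips with 3 to 60 N. Pads are 19 mm wide; open, the fingers measure 117 mm over their backs; the gripper's body (75 mm by 190 mm) begins 51 mm behind the grasp point.
Start: joints at [1.004, 0.527, 1.433, -0, 1.181, -0.178], TCP at [0.237, 0.578, 0.248] pointing down, gripper open.
Joint ranges: [-3.08, 3.08], [-0.75, 2.2], [0.22, 2.44], [-1.43, 4.57], [0, 2.65], [-2.85, 2.85]. Speed limits (rad/s): [2.79, 2.79, 3.14, 3.14, 3.14, 3.14].

### API

Orientations are given as a unit quaternion [x, y, z, w].
In Python, from rig import robot, eyes, ticket gives the robot as it stands.
- The arm moves only by the tool play_rows, never from a script. Its argument "series" is a list of rows, each a list of 7 numbers: the opening, from 0 (shut) to 1 (fully open), then the shift along the tool's x, y, z scaled (see below), then the turn, a rotation vector about the tool's x, y, z scaled (see below). In form: [[claw, dx, dy, dz, ax, ay, az], ...]. A call has 1 to 12 rows; each row shifts and turns the commanded pose from where the row before left it, along the tool's axes as they then stand; what a row does not reach is not made up. The controller multiplies each number of a shift by 100 mm and each number of a turn by 180 degrees. A row lasts 1/12 s, in which the tool goes at most 41.7 mm and 7.16 degrees, less where a joint would pass 70% of its speed; a pose out of reach is approached as far as the arm can. A call with a number of a shift or a turn outside -1 to 1 is refused whole. A call with a gripper value outside its range is refused whole. The fingers move at their own pace and stop on an object; "grip_force" is the grip in N (left out, the last holds). Time passes only in rows, so rows that do not move let the fingers close. It gives the time, the measured TCP pose, the force and the opening at its end, in the units of the state.
- robot.get_obs(): the state, without advancing time (a new reading comes with each control period).
- eyes.camera(name): name is "scene" or "top"; returns the picture (384x512x3 uint8, red, green, blue); there is no depth.
- eyes.camera_params(name): a dict with "K" (3x3 intrinsics, pixels), "D" ([k1, k2, p1, p2, k3] as OpenCV has them; the pictures are not rectified), "rvec" (rotation vector, rad) and "tvec" (3), from world to camera coordinates, as OpenCV has them. Camera axes: x right, y down, z forward; pixel columns grow to the right and rows downward; lengths in m; the calibration is good to about 2 mm. A picture is of the moment at which its call begins. camera_params takes no time and is no camera call.
- ticket.hand_in(): hands the job in, once; it reports no verdict.
The state is a dict: "time": time; "q": joint angles; "joint_velocities": joint speeds; "joint_torque": joint torques, N m; "position": TCP position; "tool_rot": TCP orientation; "ft_force": force on the tool from outside, world axes, zero at the start; "moment": the same for the moment, N m; "grip_width": finger opening in m.
Only numpy, scipy, OpenCV 4.12 (cv2) and the standard library are available. Lean on these libraries where they do the work, as an engineer would, in place of code of your own. Each camera call takes 0.05 s, during which the arm holds its last target.

### The job

Pick up the standing hook-shaped carrier, lift its hook over the rail's front lip in the left half of the rail (as seen from the robot) and lower it until the prong stands in the trough behind the lip. Then slide it to the right, pressing lightly, until the prong drops into the index notch; seat it fully down there and let go, so that it hangs by itself. Do not force it (never more than 20 N between carrier and rail) and leave the oil bottle, the sleeve and the deburring tool where they are.

Things in the scene. Friction and masses are not known exactly. Their poses are not given: they have to be found in the camera images.
- carrier_grip (a point): Centre of the grip tab on top of the loose grey carrier (0.2 to 0.42 kg), which stands upright, 138 mm above its underside. Tab 12 mm thick in x, 30 mm wide in y (take it with fingers closing along y), from 21 mm above to 25 mm below this point; then an 18 mm neck 26 mm wide, then the 60 mm wide back plate. Axes: z up, x to the hook side (towards the rail when hung), y along the rail.
- prong_tip (a point): Centre of the carrier prong's flat underside, 15 mm in +x and 66 mm below carrier_grip, same axes. Prong 8 mm thick in x, 14 mm wide in y. Between it and the back plate the hook's slot is open downward: 11 mm wide, x = 0 to +11 mm from carrier_grip, roof 30 mm above this point. The carrier's shelf reaches from 54 mm in front of carrier_grip (-x) to x = 0, is 70 mm wide in y.
- rail: Fixed aluminium rail, 330 mm long along its y (left is +y), on two posts. Origin at bench level under the middle of the front lip, half-way along; x points away from the robot, z up. Trough x +3 to +23 mm, then a back wall as high as the lip. Trough floor: steel index strip, top at z = 128 mm, on springs: holds up to about 5 N, then gives 1 mm per 2.5 N, solid after 7 mm (22 N).
- rail_lip (a point): Top of the rail's front anti-jump lip, half-way along, z = 146 mm, axes of the rail. The lip is 6 mm thick (x -3 to +3 mm) and goes straight down outside as an apron to z = 47 mm, against which the hung carrier's back plate leans.
- rail_entry (a point): Point on the plain trough floor in the rail's left half: x = +13, y = +60, z = 128 mm in the rail's frame; there is always floor to land on here. The strip has one notch, 18 mm long in y and 8 mm deep (floor z = 120 mm). The strip is fixed, but was set by hand: the notch's centre is anywhere from rail y = +5 to -85 mm, is not measured and must be felt. Seated, the slot's roof stays 4 mm above the lip.
- oil_bottle: Bystander: green oil bottle with spout, 38 mm across, 89 mm tall, loose; origin at centre of its underside.
- sleeve_0: Bystander: turned steel sleeve, 25 mm across, 30 mm tall, standing loose; origin at centre of its underside.
- deburrer: Bystander: pen-shaped deburring tool, 100 mm long (along its y), 17 mm thick, lying loose; origin at centre of its underside.
There are look-alikes about, which are no part of the job. What is shaped like the part that bears carrier_grip but orange is not meant.

How it is judged:
By the outcome, as a careful person would: the job done as asked, in the order asked, and still so for the second after the job is handed in, with the robot touching nothing.
It also fails if it takes over 45 s, if anything falls off the work surface, if the arm or the gripper's body presses on something with over 40 N, if the wrist force passes 120 N, or if a joint passes its speed limit or range.

## Working session

There is one attempt and no reset: what is moved stays moved. The work goes in short steps, Python scripts to look and compute and a tool call to move; the robot and the scene stay as the last step left them, time stands still between calls to the robot, and variables do not carry over. Pictures are saved under pics/ and viewed, and the job is handed in when it is done.

Besides the shell and the picture viewer there is one more tool, called by a JSON object that holds its "api" and its "payload". play_rows: Moves the arm, as the interface text tells. Its arguments: {"type":"object","properties":{"series":{"type":"array","items":{"type":"array","items":{"type":"number"}}},"grip_force":{"type":"number"}},"required":["series"]}

```bash
mkdir -p pics; ls
python3 - <<'E'
from rig import robot, eyes, ticket
import cv2,numpy as np
for n in("scene","top"):
    im=eyes.camera(n); cv2.imwrite(f"pics/{n}0.png",im[:,:,::-1])
    p=eyes.camera_params(n); R=cv2.Rodrigues(np.array(p["rvec"]))[0]; print(n,p, "cam",-R.T@np.array(p["tvec"]).ravel())
print(robot.get_obs())
E
```

```text
pics
scene {'K': array([[403.45369011,   0.        , 252.98666006],
       [  0.        , 403.45369011, 190.06312135],
       [  0.        ,   0.        ,   1.        ]]), 'D': array([-0.03117537,  0.        ,  0.        ,  0.        ,  0.        ]), 'rvec': array([ 2.06261468, -0.53012086,  0.30447908]), 'tvec': array([-0.35405849,  0.31177901,  0.60417218])} cam [ 0.13550872 -0.48149242  0.58085284]
top {'K': array([[485.59637983,   0.        , 253.2070913 ],
       [  0.        , 485.59637983, 193.6552122 ],
       [  0.        ,   0.        ,   1.        ]]), 'D': array([-0.13127002,  0.        ,  0.        ,  0.        ,  0.        ]), 'rvec': array([ 2.15630234, -2.19617981,  0.10470799]), 'tvec': array([0.182959  , 0.53809077, 1.46068745])} cam [0.40506966 0.18057605 1.5033078 ]
{'time': 0.1, 'q': array([ 1.00352493e+00,  5.28383742e-01,  1.43376346e+00, -3.96225198e-05,
        1.18139006e+00, -1.78463362e-01]), 'joint_velocities': array([ 0.00055124, -0.00189402, -0.00380521,  0.00129905, -0.00031283,
       -0.00075472]), 'joint_torque': array([-6.46478184e-04, -4.40989995e+01, -1.77150553e+01,  6.34937757e-02,
        5.34200482e-02, -2.96310816e-05]), 'position': array([0.23655937, 0.57784831, 0.24666637]), 'tool_rot': array([ 0.69443269, -0.13683326,  0.13635648, -0.6931427 ]), 'ft_force': array([-0.41942761, -0.00629768, -0.13245974]), 'moment': array([-0.02369917,  0.03560829, -0.01615565]), 'grip_width': 0.08669206941369594}
```

View pics/scene0.png

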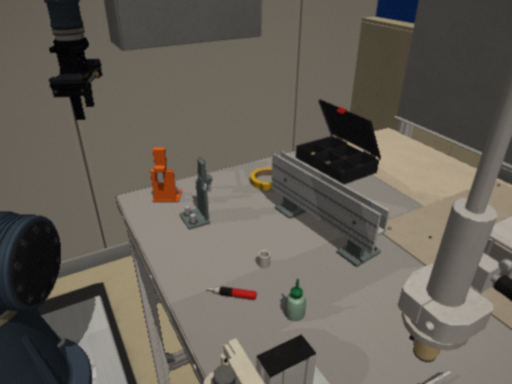

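View pics/top0.png

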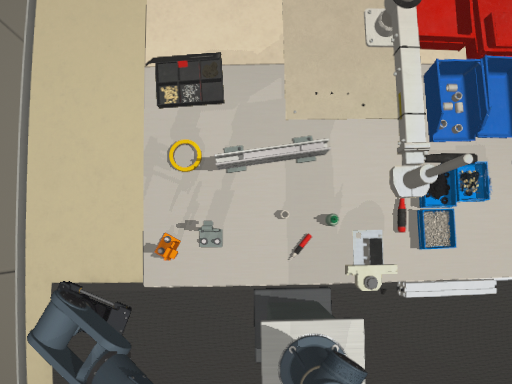

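The loose grey carrier candidate is at scene (203,190) and top (208,236). The orange look-alike is at scene (164,178) and top (168,246). The rail is at scene (330,205) and top (272,151). I'll check close crops next.

Run:
```python
import cv2
t=cv2.imread("pics/top0.png");s=cv2.imread("pics/scene0.png")
cv2.imwrite("pics/c1.png",cv2.resize(t[205:265,145:235],None,fx=8,fy=8,interpolation=cv2.INTER_CUBIC))
cv2.imwrite("pics/c2.png",cv2.resize(t[125:180,200:340],None,fx=5.5,fy=5.5,interpolation=cv2.INTER_CUBIC))
cv2.imwrite("pics/c3.png",cv2.resize(s[140:240,140:225],None,fx=6,fy=6,interpolation=cv2.INTER_CUBIC))
cv2.imwrite("pics/c4.png",cv2.resize(s[140:270,260:400],None,fx=4.5,fy=4.5,interpolation=cv2.INTER_CUBIC))
```

```text
(no output)
```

View pics/c1.png

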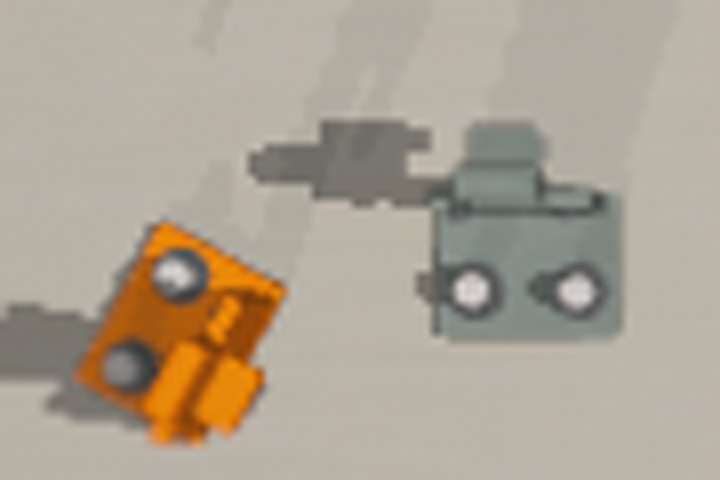

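View pics/c2.png

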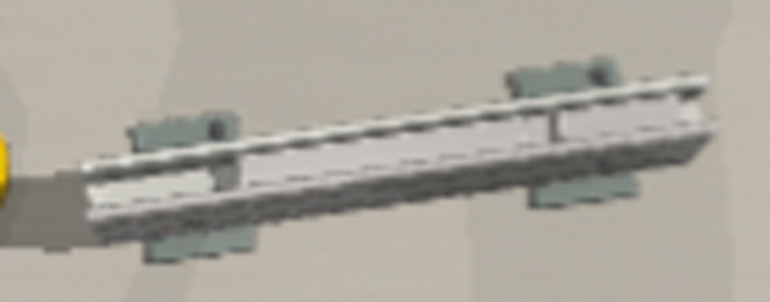

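View pics/c3.png

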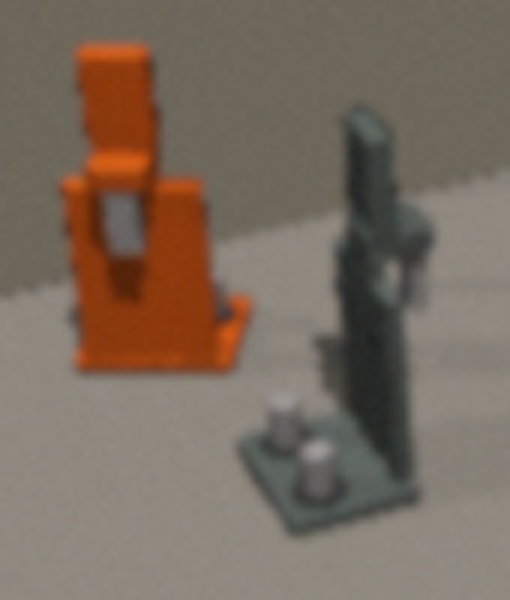

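View pics/c4.png

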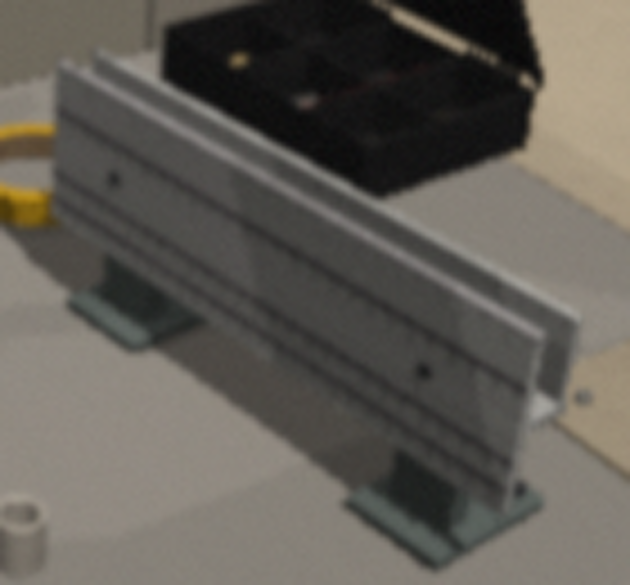

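The carrier crop shows the grey part with its tab away from the robot at top (208,222) and its shelf with white pegs towards the robot. Its hook faces +x, matching the description. The orange one is ruled out. Now I'll measure.

```bash
cat > h.py <<'E'
import cv2,numpy as np
from rig import robot, eyes, ticket
P={n:eyes.camera_params(n) for n in("scene","top")}
def ray(n,px):
    p=P[n];R=cv2.Rodrigues(np.array(p["rvec"]))[0];t=np.array(p["tvec"]).ravel()
    u=cv2.undistortPoints(np.array(px,float).reshape(-1,1,2),p["K"],p["D"]).reshape(-1,2)
    d=np.c_[u,np.ones(len(u))]@R; return -R.T@t,d
def onz(n,px,z):
    c,d=ray(n,px); return c+d*((z-c[2])/d[:,2])[:,None]
def proj(n,X):
    p=P[n]; return cv2.projectPoints(np.array(X,float).reshape(-1,1,3),p["rvec"],p["tvec"],p["K"],p["D"])[0].reshape(-1,2)
E
python3 - <<'E'
from h import *
t=cv2.imread("pics/top0.png");g=t.astype(float).mean(2)
np.set_printoptions(linewidth=200,precision=1,suppress=True)
for c in (216,218,225,250,280,300,320,327,329,331):
    base=164-(c-216)*(16/113.5); a=int(base)-14
    print(c,a,g[a:a+26,c].astype(int))
print(t[215:250,196:228].astype(float).mean(2).astype(int))
E
```

```text
216 150 [179 179 180 179 199 205 132  98 145 206 191 162 139 175 175 121 111 113 114 116 169 180 179 179 179 179]
218 149 [179 179 180 180 152 194 149 103  98 142 204 207 208 163 191 167 113  84  96 102 109 169 179 180 180 179]
225 148 [135 136 140 137 113 199 151 103  87 136 194 198 198 155 191 164 111  90  96 102  98 156 165 164 164 175]
250 145 [170 171 172 174 193 213 136 141 184 193 193 195 194 180 184 112  83  94  87  87 121 172 180 178 179 180]
280 140 [172 172 171 171 178 195 166 107 185 191 188 191 190 162 176 160 106  77  84  80  90 169 181 181 181 180]
300 138 [130 132 131 129 173 193 131 112 109 107 110 114 115 162 162 104  78  86  87  86 114 127 127 130  94 160]
320 135 [172 173 172 173 183 210 161 130 171 184 185 185 185 170 176 126  91  95  94  82 127 165 173 173 173 173]
327 134 [173 173 174 173 180 208 165 113 145 170 179 183 185 176 177 130  92 115 147 168 174 173 173 173 173 173]
329 134 [174 174 173 173 176 179 174 171 173 173 173 173 163 182 179 146 150 169 173 173 174 174 174 174 173 172]
331 133 [182 181 182 182 181 181 181 181 180 180 181 181 180 179 182 179 177 178 178 178 179 179 175 174 175 173]
[[178 179 178 ... 172 174 181]
 [177 177 178 ... 174 179 180]
 [178 178 177 ... 174 179 179]
 ...
 [178 178 179 ... 180 179 178]
 [177 177 178 ... 179 178 179]
 [177 177 176 ... 179 179 179]]
```

Run:
```python
from h import *
t=cv2.imread("pics/top0.png");g=t.astype(float).mean(2)
F=[];B=[]
for c in range(222,327):
    b=164-(c-216)*(16/113.5)
    r=np.arange(int(b)-6,int(b)+5); 
    # front: max then last crossing of 140 
    for k in range(int(round(b))+3,int(round(b))-5,-1):
        if g[k,c]>140>=g[k+1,c]: F.append((c,k+(g[k,c]-140)/(g[k,c]-g[k+1,c])));break
    for k in range(int(round(b))-12,int(round(b))-4):
        if g[k,c]>160>=g[k+1,c] and g[k,c]>170: B.append((c,k+(g[k,c]-160)/(g[k,c]-g[k+1,c])));break
def fit(F):
    F=np.array(F)
    for _ in range(4):
        p=np.polyfit(F[:,0],F[:,1],1);e=F[:,1]-np.polyval(p,F[:,0]);F=F[abs(e)<max(2*e.std(),.3)]
    print(len(F),p,e.std());return p
pf=fit(F);pb=fit(B)
def pts(p,cs):return onz("top",[(c,np.polyval(p,c)) for c in cs],.146)
f=pts(pf,(216,330));b=pts(pb,(215.5,328.5))
print(f,b,np.linalg.norm(f[1]-f[0]))
d=f[0]-f[1];d/=np.linalg.norm(d);nrm=np.array([d[1],-d[0],0]);print("yaw deg",np.degrees(np.arctan2(-d[0],d[1])),"front->backinner",(b-f)@nrm, nrm)
# profile along lip for ends
for off in(-1,0):
  print([ (c,int(cv2.getRectSubPix(g.astype(np.float32),(1,1),(float(c),float(np.polyval(pf,c)+off-.3)))[0,0])) for c in list(range(211,222))+list(range(324,335))])
  print([ (c,int(cv2.getRectSubPix(g.astype(np.float32),(1,1),(float(c),float(np.polyval(pf,c)+2)))[0,0])) for c in list(range(211,222))+list(range(320,335))])
# hues
h=cv2.cvtColor(t,cv2.COLOR_BGR2HSV)
for nme,x0,x1,y0,y1 in(("carrier",192,226,214,250),):
  m=(h[y0:y1,x0:x1,1]>18)&(h[y0:y1,x0:x1,0]>60)&(h[y0:y1,x0:x1,0]<110)
  for r in range(y1-y0): print(y0+r,''.join('#' if v else '.' for v in m[r]))
```

```text
99 [-1.42846672e-01  1.95338193e+02] 0.15082719456058313
84 [-1.41421741e-01  1.85801842e+02] 0.203184016936307
[[ 0.61482121  0.27726714  0.146     ]
 [ 0.65606998 -0.04721981  0.146     ]] [[ 0.64106222  0.27842121  0.146     ]
 [ 0.6817612  -0.04386988  0.146     ]] 0.3270982126883957
yaw deg 7.2445811419463375 front->backinner [0.02617705 0.02590856] [0.99201688 0.12610515 0.        ]
[(211, 116), (212, 116), (213, 116), (214, 118), (215, 137), (216, 175), (217, 184), (218, 188), (219, 185), (220, 173), (221, 174), (324, 175), (325, 184), (326, 186), (327, 176), (328, 175), (329, 181), (330, 182), (331, 181), (332, 180), (333, 180), (334, 181)]
[(211, 115), (212, 114), (213, 115), (214, 115), (215, 116), (216, 111), (217, 98), (218, 86), (219, 87), (220, 94), (221, 94), (320, 93), (321, 97), (322, 95), (323, 93), (324, 95), (325, 100), (326, 101), (327, 106), (328, 130), (329, 157), (330, 170), (331, 178), (332, 181), (333, 181), (334, 181)]
[(211, 116), (212, 115), (213, 116), (214, 117), (215, 129), (216, 165), (217, 169), (218, 169), (219, 156), (220, 151), (221, 153), (324, 1
[... 1131 characters left out ...]
32 ....................#.............
233 ..................................
234 .............#....................
235 .............#....................
236 ............#.....................
237 .....................#..#..#......
238 ..................................
239 ..................................
240 ..................#...............
241 ..................#...............
242 ...................##.............
243 ..................................
244 ..................#...#...........
245 ...........#......................
246 ..................................
247 ..................................
248 ..................................
249 ..................................
```

Run:
```python
import cv2
t=cv2.imread("pics/top0.png");s=cv2.imread("pics/scene0.png")
cv2.imwrite("pics/c5.png",cv2.resize(t[215:250,194:230],None,fx=16,fy=16,interpolation=cv2.INTER_NEAREST))
cv2.imwrite("pics/c6.png",cv2.resize(s[150:235,175:220],None,fx=7,fy=7,interpolation=cv2.INTER_NEAREST))
```

```text
(no output)
```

View pics/c5.png

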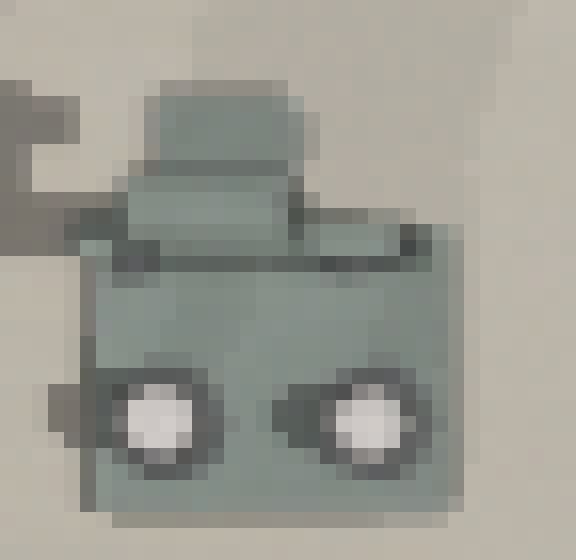

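View pics/c6.png

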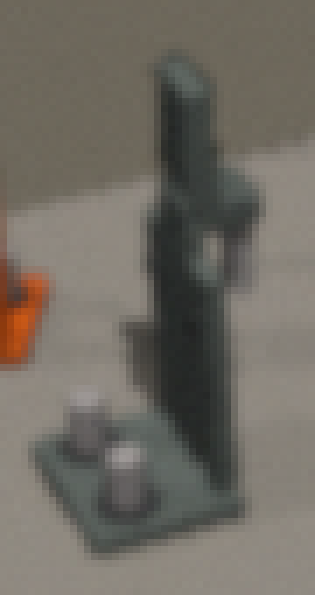

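Run:
```python
from h import *
np.set_printoptions(precision=4,suppress=True)
# rail
pf=[-1.42846672e-01,1.95338193e+02]
e=onz("top",[(c,np.polyval(pf,c)) for c in (215.4,328.6)],.146)
n=np.array([.99202,.12611,0]);m=e.mean(0)+.003*n;print("rail lip centre",m,np.linalg.norm(e[0]-e[1]))
# carrier shelf (z~.008) & tab top
sh=[(198.6,230.5),(222.6,230.5),(198.6,246.7),(222.6,246.7)]
print("shelf@6mm",onz("top",sh,.006))
tb=[(201.7,225.4),(211.8,225.4),(211.8,230.8),(201.7,230.8)]
T=onz("top",tb,.159);print(T,T.mean(0))
print("scene proj of tab top ctr",proj("scene",T.mean(0)))
print("rail ends in scene",proj("scene",[m+np.array([-.1261,.992,0])*s for s in(.165,0,-.165)]))
c1,d1=ray("top",[(206.75,228.1)]);c2,d2=ray("scene",[(201.1,160.5)])
A=np.c_[d1[0],-d2[0]];s=np.linalg.lstsq(A,c2-c1,rcond=None)[0];print(c1+d1[0]*s[0],c2+d2[0]*s[1])
print(robot.get_obs()["position"])
```

```text
rail lip centre [0.6381 0.1183 0.146 ] 0.324744100137258
shelf@6mm [[0.4321 0.3433 0.006 ]
 [0.4309 0.2693 0.006 ]
 [0.3824 0.3439 0.006 ]
 [0.3812 0.27   0.006 ]]
[[0.4433 0.3179 0.159 ]
 [0.4428 0.2899 0.159 ]
 [0.4279 0.2901 0.159 ]
 [0.4284 0.3181 0.159 ]] [0.4356 0.304  0.159 ]
scene proj of tab top ctr [[201.2238 159.6275]]
rail ends in scene [[273.2618 151.9952]
 [320.3712 178.7318]
 [381.1256 213.2957]]
[0.4357 0.3042 0.1567] [0.4353 0.3044 0.1567]
[0.2366 0.5778 0.2467]
```

Run:
```python
from h import *
s=cv2.imread("pics/scene0.png")
m=np.array([.6381,.1183,.146]);X=np.array([.99202,.12611,0]);Y=np.array([-.12611,.99202,0])
im=cv2.resize(s[140:260,260:400],None,fx=5,fy=5,interpolation=cv2.INTER_NEAREST)
for x,z,col in((-.003,0,(0,0,255)),(.003,0,(0,255,0)),(.023,0,(255,0,0)),(-.003,-.099,(255,0,255))):
    q=proj("scene",[m+X*x+Y*y+np.array([0,0,z]) for y in(.1625,-.1625)])
    a=[tuple(int(v) for v in (p-[260,140]+.5)*5) for p in q]; cv2.line(im,a[0],a[1],col,1)
cv2.imwrite("pics/c7.png",im)
t=cv2.imread("pics/top0.png")
im=cv2.resize(t[130:180,205:340],None,fx=5.9,fy=5.9,interpolation=cv2.INTER_NEAREST)
for x,z,col in((-.003,0,(0,0,255)),(.003,0,(0,255,0)),(.023,0,(255,0,0)),(-.003,-.099,(255,0,255))):
    q=proj("top",[m+X*x+Y*y+np.array([0,0,z]) for y in(.165,-.165)])
    a=[tuple(int(v) for v in (p-[205,130]+.5)*5.9) for p in q]; cv2.line(im,a[0],a[1],col,1)
cv2.imwrite("pics/c8.png",im)
```

```text
(no output)
```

View pics/c7.png

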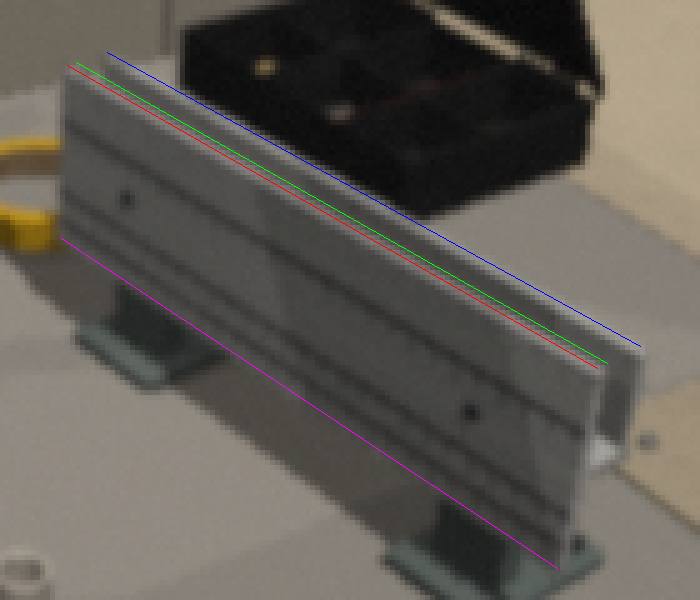

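View pics/c8.png

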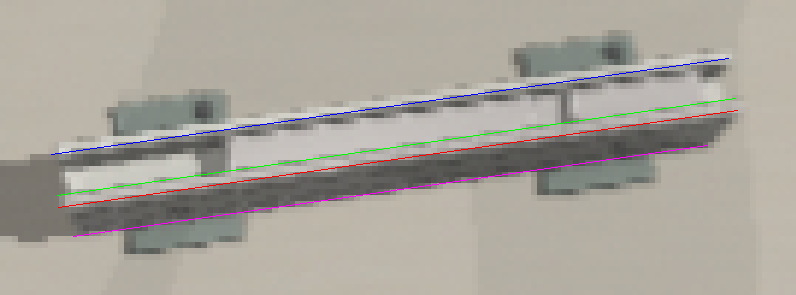

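```bash
cat >> h.py <<'E'
from scipy.spatial.transform import Rotation as Ro
def state(): 
    o=robot.get_obs();R=Ro.from_quat(o["tool_rot"]);return o,np.array(o["position"]),R
def delta(pos,yaw_deg):
    """total shift in current tool axes (units of 100mm) and turn about tool (units of 180deg) to reach pos with tool y down, tool z along +-(rotated y)"""
    o,p,R=state();M=R.as_matrix()
    best=None
    for sg in(1,-1):
        z=sg*np.array([-np.sin(np.radians(yaw_deg)),np.cos(np.radians(yaw_deg)),0]);y=np.array([0,0,-1.]);x=np.cross(y,z)
        W=np.c_[x,y,z];rv=(R.inv()*Ro.from_matrix(W)).as_rotvec()
        if best is None or np.linalg.norm(rv)<np.linalg.norm(best[0]):best=(rv,W)
    print("t",o["time"],"p",np.round(p,4),"F",np.round(o["ft_force"],2),"w",round(o["grip_width"],4))
    print("shift now-axes",np.round(M.T@(np.array(pos)-p)*10,4),"turn",np.round(best[0]/np.pi,4),"shift final-axes",np.round(best[1].T@(np.array(pos)-p)*10,4))
    print("tool axes x,z:",np.round(M[:,0],3),np.round(M[:,2],3), "q6",round(o["q"][5],2))
E
python3 -c "
from h import *
delta([.436,.3045,.215],-0.8)"
```

```text
t 0.1 p [0.2366 0.5778 0.2467] F [-0.42 -0.01 -0.13] w 0.0867
shift now-axes [ 2.8818  0.3192 -1.7728] turn [ 0.0006 -0.1193 -0.0002] shift final-axes [ 2.0324  0.3167 -2.7054]
tool axes x,z: [ 0.925 -0.379 -0.   ] [ 0.379  0.925 -0.002] q6 -0.18
```

{"api": "play_rows", "payload": {"series": [[1,0,0,0,0,-0.03,0],[1,0,0,0,0,-0.03,0],[1,0,0,0,0,-0.03,0],[1,0,0,0,0,-0.0293,0],[1,0.2,0,-0.27,0,0,0],[1,0.2,0,-0.27,0,0,0],[1,0.2,0,-0.27,0,0,0],[1,0.2,0,-0.27,0,0,0],[1,0.2,0,-0.27,0,0,0],[1,0.2,0,-0.27,0,0,0],[1,0.2,0,-0.27,0,0,0],[1,0.2,0,-0.27,0,0,0]]}}

```text
time: 1.1
position: [0.3942, 0.3586, 0.2472]
tool_rot: [0.707, -0.005, 0.005, -0.707]
ft_force: [-0.3, 0.5, -0.4]
grip_width: 0.087
```

```bash
python3 -c "
from h import *
delta([.436,.3045,.215],-0.8)"
```

```text
t 1.1 p [0.3942 0.3586 0.2472] F [-0.27  0.53 -0.44] w 0.087
shift now-axes [ 0.4252  0.3223 -0.5349] turn [ 0.0001  0.     -0.0002] shift final-axes [ 0.4251  0.3224 -0.535 ]
tool axes x,z: [ 1.    -0.014 -0.001] [ 0.014  1.    -0.   ] q6 -1.03
```

{"api": "play_rows", "payload": {"series": [[1,0.21,0.1,-0.27,0,0,0],[1,0.215,0.12,-0.265,0,0,0],[1,0,0.1,0,0,0,0],[1,0,0,0,0,0,0],[1,0,0,0,0,0,0]]}}

```text
time: 1.52
position: [0.4347, 0.3059, 0.2148]
tool_rot: [0.707, -0.006, 0.004, -0.707]
ft_force: [0.1, 0.1, 0.3]
grip_width: 0.0871
```

Run:
```python
from h import *
delta([.436,.3045,.144],-0.8)
t=eyes.camera("top")[:,:,::-1];s=eyes.camera("scene")[:,:,::-1]
cv2.imwrite("pics/t1.png",np.hstack([cv2.resize(t[190:260,160:250],None,fx=4.4,fy=4.4,interpolation=2),cv2.resize(s[130:240,150:250],(280,308),interpolation=2)]))
```

```text
t 1.5167 p [0.4347 0.3059 0.2148] F [0.08 0.13 0.3 ] w 0.0871
shift now-axes [ 0.015   0.7077 -0.0132] turn [ 0.0002 -0.0003 -0.0009] shift final-axes [ 0.013   0.7077 -0.0136]
tool axes x,z: [ 1.    -0.015 -0.003] [ 0.015  1.    -0.001] q6 -1.15
```

View pics/t1.png

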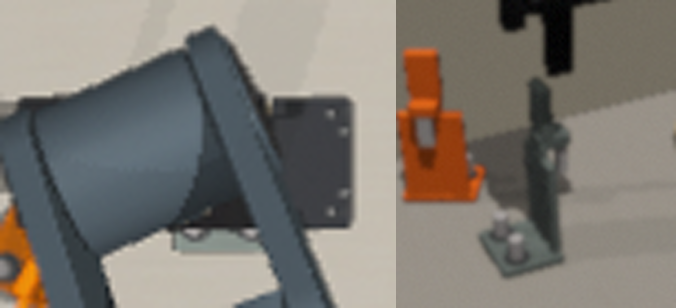

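Scene view: both fingers stand either side of the tab, and the orange part is clear. I'm descending.

{"api": "play_rows", "payload": {"series": [[1,0.01,0.15,-0.01,0,0,0],[1,0,0.2,0,0,0,0],[1,0,0.2,0,0,0,0],[1,0,0.155,0,0,0,0],[1,0,0,0,0,0,0],[1,0,0,0,0,0,0]], "grip_force": 30}}

```text
time: 2.12
position: [0.4357, 0.306, 0.1451]
tool_rot: [0.707, -0.005, 0.004, -0.707]
ft_force: [0.5, 0.4, 0.4]
grip_width: 0.0868
```

Run:
```python
from h import *
delta([.436,.3045,.144],-0.8)
s=eyes.camera("scene")[:,:,::-1]
cv2.imwrite("pics/t2.png",cv2.resize(s[120:240,150:260],None,fx=5,fy=5,interpolation=2))
```

```text
t 2.1167 p [0.4357 0.306  0.1451] F [0.47 0.39 0.45] w 0.0868
shift now-axes [ 0.0029  0.0109 -0.0149] turn [ 0.0001  0.0006 -0.0003] shift final-axes [ 0.0029  0.0109 -0.0148]
tool axes x,z: [ 1.    -0.012 -0.001] [ 0.012  1.    -0.   ] q6 -1.16
```

View pics/t2.png

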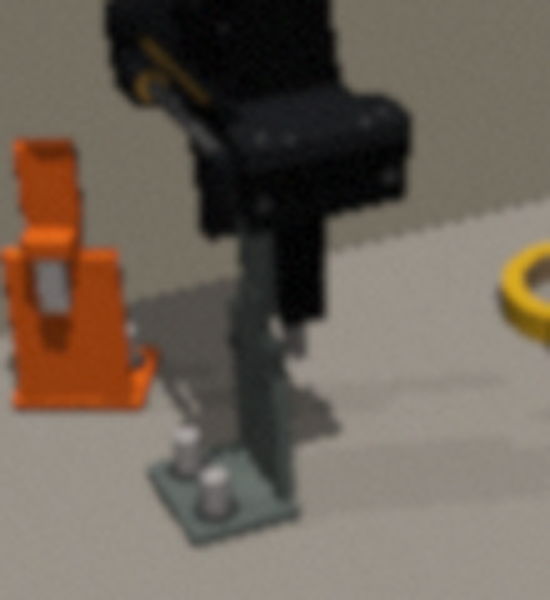

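{"api": "play_rows", "payload": {"series": [[0,0,0.01,-0.013,0,0,0],[0,0,0,0,0,0,0],[0,0,0,0,0,0,0],[0,0,0,0,0,0,0],[0,0,0,0,0,0,0],[0,0,0,0,0,0,0],[0,0,0,0,0,0,0],[0,0,0,0,0,0,0],[0,0,0,0,0,0,0],[0,0,0,0,0,0,0]], "grip_force": 40}}

```text
time: 3.0
position: [0.4368, 0.304, 0.1441]
tool_rot: [-0.707, 0.005, -0.005, 0.707]
ft_force: [1.0, -2.5, -3.7]
grip_width: 0.0296
```

{"api": "play_rows", "payload": {"series": [[0,0,-0.05,0,0,0,0],[0,0,-0.15,0,0,0,0],[0,0,-0.2,0,0,0,0],[0,0,-0.2,0,0,0,0],[0,0,-0.2,0,0,0,0],[0,0,-0.14,0,0,0,0],[0,0,0,0,0,0,0],[0,0,0,0,0,0,0],[0,0,0,0,0,0,0]]}}

```text
time: 3.75
position: [0.4355, 0.3032, 0.2369]
tool_rot: [0.708, -0.006, 0.004, -0.707]
ft_force: [-0.6, -0.7, -3.5]
grip_width: 0.0294
```

Run:
```python
from h import *
delta([.6251,.1771,.245],7.24)
s=eyes.camera("scene")[:,:,::-1]
cv2.imwrite("pics/t3.png",cv2.resize(s[60:240,150:300],None,fx=3.3,fy=3.3,interpolation=2))
```

```text
t 3.75 p [0.4355 0.3032 0.2369] F [-0.65 -0.74 -3.51] w 0.0294
shift now-axes [ 1.9132 -0.0841 -1.2349] turn [ 0.0003 -0.0447 -0.0008] shift final-axes [ 1.7219 -0.0809 -1.4902]
tool axes x,z: [ 1.    -0.014 -0.003] [ 0.014  1.    -0.001] q6 -1.16
```

View pics/t3.png

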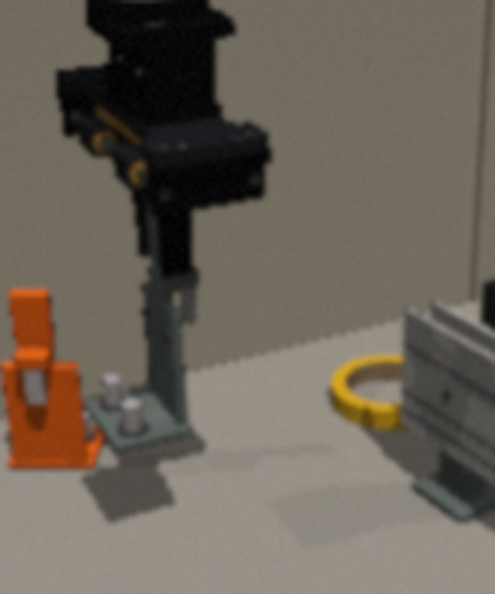

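{"api": "play_rows", "payload": {"series": [[0,0,-0.04,0,0,-0.0224,0],[0,0,-0.04,0,0,-0.0224,0],[0,0.19,0,-0.17,0,0,0],[0,0.19,0,-0.17,0,0,0],[0,0.19,0,-0.17,0,0,0],[0,0.19,0,-0.17,0,0,0],[0,0.19,0,-0.17,0,0,0],[0,0.19,0,-0.17,0,0,0],[0,0.19,0,-0.17,0,0,0],[0,0.19,0,-0.17,0,0,0],[0,0.14,0,-0.12,0,0,0],[0,0.05,0,-0.02,0,0,0]]}}

```text
time: 4.8
position: [0.6271, 0.1738, 0.2439]
tool_rot: [0.706, 0.043, -0.044, -0.705]
ft_force: [-2.4, -1.4, -2.2]
grip_width: 0.0296
```

{"api": "play_rows", "payload": {"series": [[0,0,0,0,0,0,0],[0,0,0,0,0,0,0],[0,0,0,0,0,0,0]]}}

```text
time: 5.05
position: [0.6236, 0.1774, 0.2451]
tool_rot: [-0.705, -0.044, 0.046, 0.706]
ft_force: [-0.1, -0.1, -4.3]
grip_width: 0.0296
```

Run:
```python
from h import *
delta([.6251,.1771,.200],7.24)
s=eyes.camera("scene")[:,:,::-1];t=eyes.camera("top")[:,:,::-1]
cv2.imwrite("pics/t4r.png",s);cv2.imwrite("pics/t4tr.png",t)
cv2.imwrite("pics/t4.png",cv2.resize(s[90:220,240:350],None,fx=4.6,fy=4.6,interpolation=2))
cv2.imwrite("pics/t5.png",cv2.resize(t[120:190,200:300],None,fx=6,fy=6,interpolation=2))
```

```text
t 5.05 p [0.6236 0.1774 0.2451] F [-0.09 -0.13 -4.35] w 0.0296
shift now-axes [ 0.0159  0.4509 -0.0054] turn [-0.0002  0.0004 -0.0009] shift final-axes [ 0.0147  0.4509 -0.005 ]
tool axes x,z: [ 0.992  0.127 -0.003] [-0.127  0.992  0.001] q6 -1.59
```

View pics/t4.png

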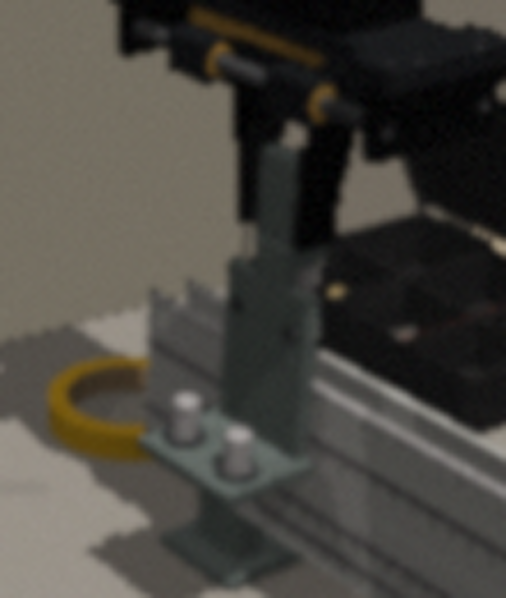

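View pics/t5.png

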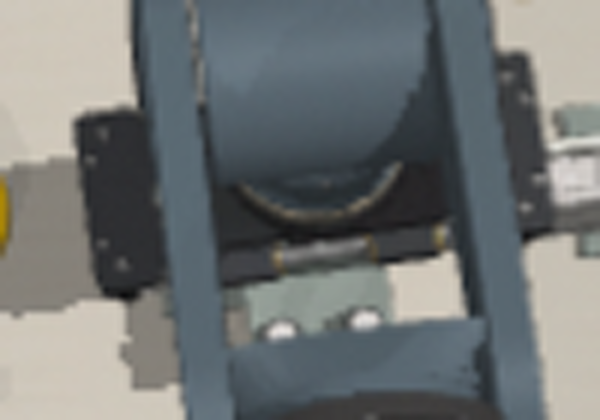

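Run:
```python
from h import *
o,p,R=state();g=p+[0,0,-.006]
X=np.array([.992,.126,0]);Y=np.array([-.126,.992,0]);Z=np.array([0,0,1])
s=cv2.imread("pics/t4r.png");im=cv2.resize(s[90:220,240:350],None,fx=4.6,fy=4.6,interpolation=0)
def L(a,b,col,base=g):
    q=proj("scene",[base+X*v[0]*.001+Y*v[1]*.001+Z*v[2]*.001 for v in(a,b)])
    q=[tuple(int(v) for v in (k-[240,90]+.5)*4.6) for k in q];cv2.line(im,q[0],q[1],col,1)
r=(0,0,255)
L((-54,-35,-138),(-54,35,-138),r);L((-54,-35,-138),(0,-35,-138),r);L((-6,-15,21),(-6,15,21),r);L((-6,-15,21),(-6,-15,-25),r)
m=np.array([.6381,.1183,.146]);L((-3,165,0),(-3,-165,0),(0,255,0),m);L((3,165,0),(3,-165,0),(0,255,0),m)
cv2.imwrite("pics/t6.png",im)
```

```text
(no output)
```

View pics/t6.png

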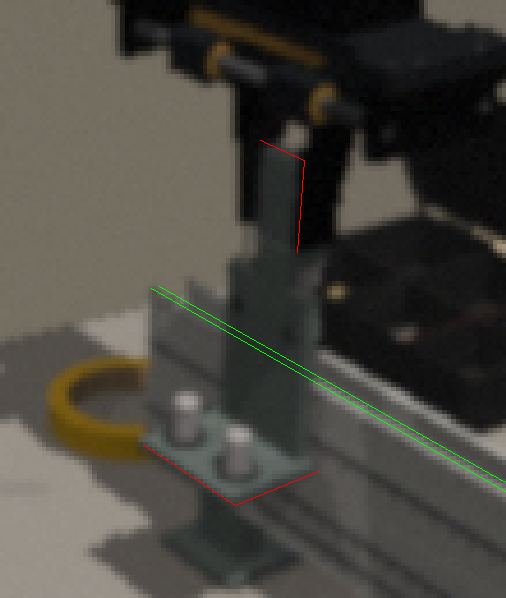

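Run:
```python
from h import *
np.set_printoptions(precision=4,suppress=True)
for f,(x0,y0,w,h),o in(("pics/scene0.png",(175,205,40,30),"a"),("pics/t4r.png",(268,165,45,40),"b")):
    s=cv2.imread(f);cv2.imwrite(f"pics/s_{o}.png",cv2.resize(s[y0:y0+h,x0:x0+w],None,fx=16,fy=16,interpolation=cv2.INTER_CUBIC))
# initial shelf bottom corners on z=0
q=np.array([(95,553),(33,445),(243,515)])/7+[175,150]-.5
P0=onz("scene",q,0);print("front-right, front-left, back-right @z0\n",P0)
```

```text
front-right, front-left, back-right @z0
 [[0.3792 0.2763 0.    ]
 [0.3833 0.3487 0.    ]
 [0.4328 0.2724 0.    ]]
```

View pics/s_a.png

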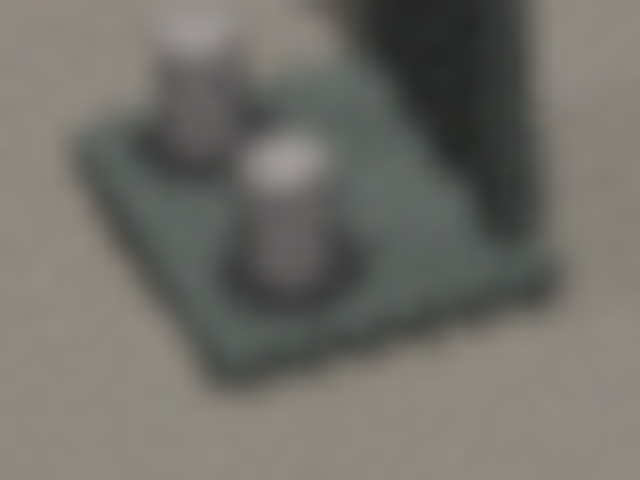

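View pics/s_b.png

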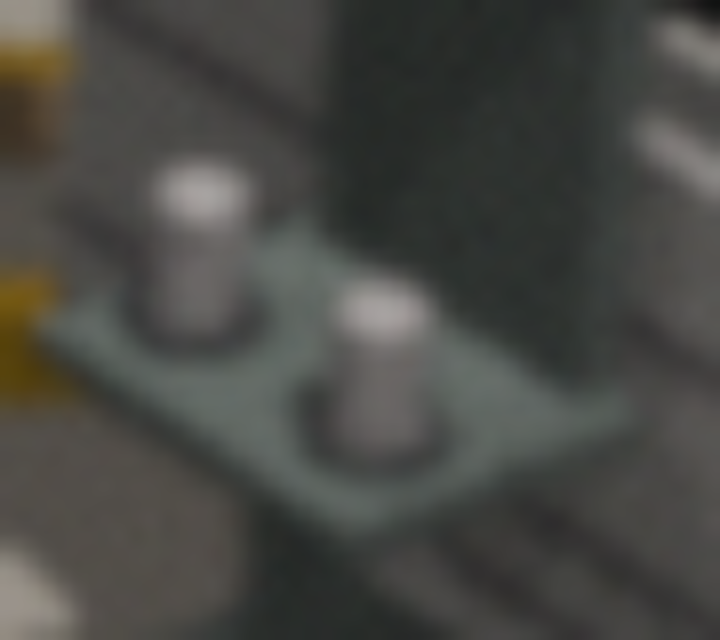

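Run:
```python
from h import *
np.set_printoptions(precision=4,suppress=True)
a=np.array([(289,152),(199,28)])/16+[175,205]-.5
b=np.array([(386,300),(202,192)])/16+[268,165]-.5
X=np.array([.992,.126,0]);Y=np.array([-.126,.992,0])
for h in(.02,.026,.03):
  A=onz("scene",a,h);B=onz("scene",b,h+.101)
  print(h,"before",A,"sep",np.linalg.norm(A[0]-A[1]),"after",B,"sep",np.linalg.norm(B[0]-B[1]))
  ma=A.mean(0);mb=B.mean(0)
  # peg rel grip in carrier frame yaw -0.8 using FK (0.436,.3037)
  y=np.radians(-.8);Xa=np.array([np.cos(y),np.sin(y),0]);Ya=np.array([-np.sin(y),np.cos(y),0])
  ra=ma-np.array([.4360,.3035,h]);rb=mb-np.array([.6236,.1774,h+.101])
  print(" rel before",ra@Xa,ra@Ya,"rel after",rb@X,rb@Y)
# top image pegs
t=np.array([(158,422),(374,424)])/16+[194,215]-.5
for h in(.02,.026,.03):
  T=onz("top",t,h);print(h,T,"rel",T.mean(0)-[.4356,.304,h])
```

```text
0.02 before [[0.402  0.3006 0.02  ]
 [0.4024 0.3396 0.02  ]] sep 0.038939631117076885 after [[0.5968 0.1672 0.121 ]
 [0.5906 0.2062 0.121 ]] sep 0.039511418161891236
 rel before -0.03402602573084748 0.01614421456313414 rel after -0.02846672019891058 0.013024062568758193
0.026 before [[0.3992 0.2923 0.026 ]
 [0.3995 0.3308 0.026 ]] sep 0.03852305520194478 after [[0.5908 0.1588 0.127 ]
 [0.5847 0.1973 0.127 ]] sep 0.03899588691724243
 rel before -0.03675910369248337 0.007529595162584429 rel after -0.03549601596460574 0.005128330033939877
0.03 before [[0.3973 0.2867 0.03  ]
 [0.3976 0.3249 0.03  ]] sep 0.0382453379251899 after [[0.5868 0.1531 0.131 ]
 [0.5807 0.1913 0.131 ]] sep 0.03865219942081014
 rel before -0.0385811556669073 0.0017865155622179539 rel after -0.040182213141736 -0.00013549165593903592
0.02 [[0.4    0.3275 0.02  ]
 [0.399  0.2864 0.02  ]] rel [-0.0361  0.0029  0.    ]
0.026 [[0.4001 0.3269 0.026 ]
 [0.399  0.2859 0.026 ]] rel [-0.0361  0.0024  0.    ]
0.03 [[0.4001 0.3266 0.03  ]
 [0.399  0.2856 0.03  ]] rel [-0.036   0.0021  0.    ]
```

{"api": "play_rows", "payload": {"series": [[0,0.01,0.07,0,0,0,0],[0,0,0.08,0,0,0,0],[0,0,0.05,0,0,0,0],[0,0,0.02,0,0,0,0],[0,0,0.02,0,0,0,0],[0,0,0.02,0,0,0,0],[0,0,0.02,0,0,0,0],[0,0,0.02,0,0,0,0],[0,0,0,0,0,0,0]]}}

```text
time: 5.9
position: [0.626, 0.1766, 0.2157]
tool_rot: [-0.706, -0.045, 0.045, 0.706]
ft_force: [-0.3, -0.6, -3.7]
grip_width: 0.0293
```

Run:
```python
from h import *
delta([.6251,.1771,.200],7.24)
```

```text
t 5.9 p [0.626  0.1766 0.2157] F [-0.34 -0.63 -3.69] w 0.0293
shift now-axes [-0.0085  0.1568  0.0062] turn [-0.      0.0001 -0.0001] shift final-axes [-0.0085  0.1568  0.0062]
tool axes x,z: [ 0.992  0.126 -0.   ] [-0.126  0.992  0.   ] q6 -1.59
```

{"api": "play_rows", "payload": {"series": [[0,0,0.02,0,0,0,0],[0,0,0.02,0,0,0,0],[0,0,0.02,0,0,0,0],[0,0,0.02,0,0,0,0],[0,0,0.02,0,0,0,0],[0,0,0.01,0,0,0,0],[0,0,0,0,0,0,0],[0,0,0,0,0,0,0]]}}

```text
time: 6.57
position: [0.6262, 0.1766, 0.205]
tool_rot: [0.706, 0.045, -0.045, -0.706]
ft_force: [0.1, -0.0, -2.7]
grip_width: 0.0295
```

{"api": "play_rows", "payload": {"series": [[0,0,0.01,0,0,0,0],[0,0,0.01,0,0,0,0],[0,0,0.01,0,0,0,0],[0,0,0.01,0,0,0,0],[0,0,0,0,0,0,0],[0,0,0,0,0,0,0]]}}

```text
time: 7.07
position: [0.6262, 0.1767, 0.2009]
tool_rot: [0.706, 0.045, -0.045, -0.706]
ft_force: [-0.3, 0.1, -4.4]
grip_width: 0.0295
```

{"api": "play_rows", "payload": {"series": [[0,0,0.01,0,0,0,0],[0,0,0,0,0,0,0],[0,0,0,0,0,0,0]]}}

```text
time: 7.32
position: [0.6261, 0.1767, 0.2]
tool_rot: [0.706, 0.045, -0.045, -0.706]
ft_force: [0.0, 0.8, -3.6]
grip_width: 0.0295
```

{"api": "play_rows", "payload": {"series": [[0,0,0.01,0,0,0,0],[0,0,0,0,0,0,0],[0,0,0,0,0,0,0]]}}

```text
time: 7.57
position: [0.6262, 0.1767, 0.1996]
tool_rot: [-0.706, -0.045, 0.045, 0.706]
ft_force: [-1.3, -0.1, 0.1]
grip_width: 0.0296
```

{"api": "play_rows", "payload": {"series": [[0,0,0.01,0,0,0,0],[0,0,0,0,0,0,0],[0,0,0,0,0,0,0]]}}

```text
time: 7.82
position: [0.6262, 0.1767, 0.1989]
tool_rot: [-0.706, -0.045, 0.045, 0.706]
ft_force: [-2.4, 0.6, 4.8]
grip_width: 0.03
```

Contact came at TCP z 0.1995 m (0.200 expected), so the prong is on the trough floor. I'm easing off a little and sliding over the plain part first.

{"api": "play_rows", "payload": {"series": [[0,-0.01,-0.004,0,0,0,0],[0,0,0,-0.02,0,0,0],[0,0,0,-0.03,0,0,0],[0,0,0,-0.03,0,0,0],[0,0,0,-0.03,0,0,0],[0,0,0,-0.02,0,0,0],[0,0,0,0,0,0,0]]}}

```text
time: 8.4
position: [0.6274, 0.1633, 0.1987]
tool_rot: [-0.706, -0.045, 0.044, 0.706]
ft_force: [-0.0, 3.3, 4.4]
grip_width: 0.0295
```

```bash
cat >> h.py <<'E'
def rl():
    o,p,R=state();d=p[:2]-[.6381,.1183];X=np.array([.99202,.12611]);Y=np.array([-.12611,.99202]);f=np.array(o["ft_force"])
    print("t %.2f rail x %.1f y %.1f z %.1f mm | F railx %.1f y %.1f z %.1f"%(o["time"],1e3*d@X,1e3*d@Y,1e3*p[2],f[:2]@X,f[:2]@Y,f[2]),"M",np.round(o["moment"],2))
E
python3 -c "from h import *;rl()"
```

```text
t 8.40 rail x -5.0 y 46.0 z 198.7 mm | F railx 0.4 y 3.2 z 4.4 M [ 0.86 -0.15  0.1 ]
```

{"api": "play_rows", "payload": {"series": [[0,0,-0.002,-0.03,0,0,0],[0,0,0,-0.04,0,0,0],[0,0,0,-0.04,0,0,0],[0,0,0,-0.04,0,0,0],[0,0,0,-0.03,0,0,0],[0,0,0,0,0,0,0]]}}

```text
time: 8.9
position: [0.6292, 0.1447, 0.1986]
tool_rot: [0.706, 0.044, -0.045, -0.705]
ft_force: [0.4, 2.2, 5.2]
grip_width: 0.0297
```

{"api": "play_rows", "payload": {"series": [[0,0,0,-0.03,0,0,0],[0,0,0,-0.04,0,0,0],[0,0,0,-0.04,0,0,0],[0,0,0,-0.03,0,0,0],[0,0,0,0,0,0,0]]}}

```text
time: 9.32
position: [0.6309, 0.131, 0.1986]
tool_rot: [0.706, 0.045, -0.045, -0.705]
ft_force: [-0.3, 3.1, 3.4]
grip_width: 0.0295
```

```bash
python3 -c "from h import *;rl()"
```

```text
t 9.32 rail x -5.5 y 13.6 z 198.6 mm | F railx 0.1 y 3.1 z 3.4 M [ 0.75 -0.04  0.05]
```

Now feeling for the notch in short steps of 3 mm.

{"api": "play_rows", "payload": {"series": [[0,0,0,-0.02,0,0,0],[0,0,0,-0.015,0,0,0],[0,0,0,0,0,0,0]]}}

```text
time: 9.57
position: [0.6312, 0.1282, 0.1986]
tool_rot: [0.706, 0.045, -0.045, -0.706]
ft_force: [-0.4, 3.9, 4.3]
grip_width: 0.0296
```

{"api": "play_rows", "payload": {"series": [[0,0,0,-0.015,0,0,0],[0,0,0,-0.015,0,0,0],[0,0,0,0,0,0,0]]}}

```text
time: 9.82
position: [0.6317, 0.1252, 0.1986]
tool_rot: [0.706, 0.045, -0.045, -0.706]
ft_force: [0.3, 4.2, 4.9]
grip_width: 0.0294
```

{"api": "play_rows", "payload": {"series": [[0,0,0,-0.018,0,0,0],[0,0,0,-0.017,0,0,0],[0,0,0,0,0,0,0]]}}

```text
time: 10.07
position: [0.6321, 0.1216, 0.1986]
tool_rot: [0.706, 0.045, -0.045, -0.706]
ft_force: [-0.9, 3.8, 3.7]
grip_width: 0.0299
```

{"api": "play_rows", "payload": {"series": [[0,0,0,-0.018,0,0,0],[0,0,0,-0.017,0,0,0],[0,0,0,0,0,0,0]]}}

```text
time: 10.32
position: [0.6326, 0.1181, 0.1986]
tool_rot: [0.706, 0.045, -0.045, -0.706]
ft_force: [-0.0, 4.3, 4.2]
grip_width: 0.0298
```

{"api": "play_rows", "payload": {"series": [[0,0,0,-0.018,0,0,0],[0,0,0,-0.017,0,0,0],[0,0,0,0,0,0,0]]}}

```text
time: 10.57
position: [0.633, 0.1146, 0.1987]
tool_rot: [0.706, 0.045, -0.045, -0.706]
ft_force: [-0.5, 4.3, 4.1]
grip_width: 0.0299
```

{"api": "play_rows", "payload": {"series": [[0,0,0,-0.018,0,0,0],[0,0,0,-0.017,0,0,0],[0,0,0,0,0,0,0]]}}

```text
time: 10.82
position: [0.6335, 0.1111, 0.1987]
tool_rot: [0.706, 0.045, -0.045, -0.706]
ft_force: [-0.9, 3.3, 3.9]
grip_width: 0.0299
```

{"api": "play_rows", "payload": {"series": [[0,0,0,-0.018,0,0,0],[0,0,0,-0.017,0,0,0],[0,0,0,0,0,0,0]]}}

```text
time: 11.07
position: [0.6339, 0.1077, 0.1986]
tool_rot: [0.706, 0.045, -0.045, -0.706]
ft_force: [0.1, 4.3, 4.2]
grip_width: 0.03
```

{"api": "play_rows", "payload": {"series": [[0,0,0,-0.018,0,0,0],[0,0,0,-0.017,0,0,0],[0,0,0,0,0,0,0]]}}

```text
time: 11.32
position: [0.6344, 0.1042, 0.1986]
tool_rot: [0.706, 0.045, -0.045, -0.706]
ft_force: [-1.2, 3.9, 3.5]
grip_width: 0.0292
```

{"api": "play_rows", "payload": {"series": [[0,0,0,-0.018,0,0,0],[0,0,0,-0.017,0,0,0],[0,0,0,0,0,0,0]]}}

```text
time: 11.57
position: [0.6348, 0.1007, 0.1987]
tool_rot: [0.706, 0.045, -0.045, -0.706]
ft_force: [-0.0, 3.5, 4.2]
grip_width: 0.0298
```

{"api": "play_rows", "payload": {"series": [[0,0,0,-0.018,0,0,0],[0,0,0,-0.017,0,0,0],[0,0,0,0,0,0,0]]}}

```text
time: 11.82
position: [0.6352, 0.0973, 0.1987]
tool_rot: [0.706, 0.045, -0.045, -0.706]
ft_force: [-0.4, 4.6, 4.3]
grip_width: 0.0298
```

{"api": "play_rows", "payload": {"series": [[0,0,0,-0.018,0,0,0],[0,0,0,-0.017,0,0,0],[0,0,0,0,0,0,0]]}}

```text
time: 12.07
position: [0.6357, 0.0938, 0.1986]
tool_rot: [0.706, 0.045, -0.045, -0.706]
ft_force: [-0.8, 3.4, 4.1]
grip_width: 0.0297
```

{"api": "play_rows", "payload": {"series": [[0,0,0,-0.018,0,0,0],[0,0,0,-0.017,0,0,0],[0,0,0,0,0,0,0]]}}

```text
time: 12.32
position: [0.6361, 0.0903, 0.1987]
tool_rot: [0.706, 0.045, -0.045, -0.706]
ft_force: [-0.5, 4.5, 4.0]
grip_width: 0.0292
```

{"api": "play_rows", "payload": {"series": [[0,0,0,-0.018,0,0,0],[0,0,0,-0.017,0,0,0],[0,0,0,0,0,0,0]]}}

```text
time: 12.57
position: [0.6365, 0.0869, 0.1986]
tool_rot: [0.706, 0.045, -0.045, -0.706]
ft_force: [-0.7, 3.5, 4.5]
grip_width: 0.0296
```

{"api": "play_rows", "payload": {"series": [[0,0,0,-0.018,0,0,0],[0,0,0,-0.017,0,0,0],[0,0,0,0,0,0,0]]}}

```text
time: 12.82
position: [0.637, 0.0834, 0.1986]
tool_rot: [0.706, 0.045, -0.045, -0.706]
ft_force: [-1.0, 3.0, 4.0]
grip_width: 0.0293
```

{"api": "play_rows", "payload": {"series": [[0,0,0,-0.018,0,0,0],[0,0,0,-0.017,0,0,0],[0,0,0,0,0,0,0]]}}

```text
time: 13.07
position: [0.6374, 0.0799, 0.1986]
tool_rot: [0.706, 0.045, -0.045, -0.706]
ft_force: [-0.8, 3.3, 4.3]
grip_width: 0.0296
```

{"api": "play_rows", "payload": {"series": [[0,0,0,-0.018,0,0,0],[0,0,0,-0.017,0,0,0],[0,0,0,0,0,0,0]]}}

```text
time: 13.32
position: [0.6379, 0.0764, 0.1987]
tool_rot: [0.706, 0.045, -0.045, -0.706]
ft_force: [-0.6, 3.0, 4.4]
grip_width: 0.0299
```

{"api": "play_rows", "payload": {"series": [[0,0,0,-0.018,0,0,0],[0,0,0,-0.017,0,0,0],[0,0,0,0,0,0,0]]}}

```text
time: 13.57
position: [0.6383, 0.073, 0.1987]
tool_rot: [0.706, 0.045, -0.045, -0.706]
ft_force: [-0.1, 3.6, 4.2]
grip_width: 0.0294
```

{"api": "play_rows", "payload": {"series": [[0,0,0,-0.018,0,0,0],[0,0,0,-0.017,0,0,0],[0,0,0,0,0,0,0]]}}

```text
time: 13.82
position: [0.6388, 0.0695, 0.1986]
tool_rot: [0.706, 0.045, -0.045, -0.706]
ft_force: [-1.3, 3.6, 4.3]
grip_width: 0.0297
```

{"api": "play_rows", "payload": {"series": [[0,0,0,-0.018,0,0,0],[0,0,0,-0.017,0,0,0],[0,0,0,0,0,0,0]]}}

```text
time: 14.07
position: [0.6392, 0.066, 0.1986]
tool_rot: [0.706, 0.045, -0.045, -0.706]
ft_force: [-0.2, 3.3, 4.1]
grip_width: 0.0299
```

{"api": "play_rows", "payload": {"series": [[0,0,0,-0.018,0,0,0],[0,0,0,-0.017,0,0,0],[0,0,0,0,0,0,0]]}}

```text
time: 14.32
position: [0.6397, 0.0626, 0.1987]
tool_rot: [0.706, 0.045, -0.045, -0.706]
ft_force: [-1.3, 3.5, 3.3]
grip_width: 0.0298
```

{"api": "play_rows", "payload": {"series": [[0,0,0,-0.018,0,0,0],[0,0,0,-0.017,0,0,0],[0,0,0,0,0,0,0]]}}

```text
time: 14.57
position: [0.6401, 0.0591, 0.1987]
tool_rot: [0.706, 0.045, -0.045, -0.706]
ft_force: [-0.5, 4.0, 4.5]
grip_width: 0.0298
```

{"api": "play_rows", "payload": {"series": [[0,0,0,-0.018,0,0,0],[0,0,0,-0.017,0,0,0],[0,0,0,0,0,0,0]]}}

```text
time: 14.82
position: [0.6406, 0.0556, 0.1986]
tool_rot: [0.706, 0.045, -0.045, -0.706]
ft_force: [-0.2, 3.5, 4.0]
grip_width: 0.0295
```

{"api": "play_rows", "payload": {"series": [[0,0,0,-0.018,0,0,0],[0,0,0,-0.017,0,0,0],[0,0,0,0,0,0,0]]}}

```text
time: 15.07
position: [0.641, 0.0521, 0.1987]
tool_rot: [0.706, 0.045, -0.045, -0.706]
ft_force: [-0.4, 3.4, 3.8]
grip_width: 0.0295
```

{"api": "play_rows", "payload": {"series": [[0,0,0,-0.018,0,0,0],[0,0,0,-0.017,0,0,0],[0,0,0,0,0,0,0]]}}

```text
time: 15.32
position: [0.6414, 0.0486, 0.1986]
tool_rot: [0.706, 0.045, -0.045, -0.706]
ft_force: [-1.0, 3.9, 2.8]
grip_width: 0.0299
```

{"api": "play_rows", "payload": {"series": [[0,0,0,-0.018,0,0,0],[0,0,0,-0.017,0,0,0],[0,0,0,0,0,0,0]]}}

```text
time: 15.57
position: [0.6419, 0.045, 0.1986]
tool_rot: [0.706, 0.045, -0.045, -0.705]
ft_force: [-0.4, 2.8, 2.9]
grip_width: 0.0295
```

{"api": "play_rows", "payload": {"series": [[0,0,0,-0.015,0,0,0],[0,0,0,-0.012,0,0,0],[0,0,0,0,0,0,0]]}}

```text
time: 15.82
position: [0.6413, 0.0413, 0.1972]
tool_rot: [0.707, 0.044, -0.046, -0.705]
ft_force: [-0.4, -0.3, -3.2]
grip_width: 0.0295
```

The prong dropped at rail y ≈ -77 mm: Fz went from +3 N back to the free weight of about -3 N. Now I'm seating it.

{"api": "play_rows", "payload": {"series": [[0,0,0.015,-0.004,0,0,0],[0,0,0.015,0,0,0,0],[0,0,0,0,0,0,0]]}}

```text
time: 16.07
position: [0.6415, 0.042, 0.1944]
tool_rot: [0.706, 0.044, -0.046, -0.706]
ft_force: [-0.3, -0.4, -3.7]
grip_width: 0.0297
```

```bash
python3 -c "from h import *;rl()"
```

```text
t 16.07 rail x -6.2 y -76.1 z 194.4 mm | F railx -0.3 y -0.3 z -3.7 M [ 0.02 -0.06 -0.06]
```

{"api": "play_rows", "payload": {"series": [[0,0,0.01,0,0,0,0],[0,0,0.01,0,0,0,0],[0,0,0,0,0,0,0]]}}

```text
time: 16.32
position: [0.6421, 0.0425, 0.1933]
tool_rot: [0.706, 0.045, -0.045, -0.706]
ft_force: [0.3, -0.0, -3.0]
grip_width: 0.0296
```

{"api": "play_rows", "payload": {"series": [[0,0,0.008,0,0,0,0],[0,0,0,0,0,0,0],[0,0,0,0,0,0,0]]}}

```text
time: 16.57
position: [0.6422, 0.0426, 0.1929]
tool_rot: [0.706, 0.045, -0.045, -0.706]
ft_force: [-0.6, -0.9, -2.5]
grip_width: 0.0298
```

```bash
python3 -c "from h import *;rl()"
```

```text
t 16.57 rail x -5.5 y -75.7 z 192.9 mm | F railx -0.7 y -0.8 z -2.5 M [ 0.01 -0.05  0.03]
```

{"api": "play_rows", "payload": {"series": [[0,0,0.01,0,0,0,0],[0,0,0,0,0,0,0],[0,0,0,0,0,0,0]]}}

```text
time: 16.82
position: [0.6422, 0.0425, 0.1918]
tool_rot: [-0.706, -0.045, 0.045, 0.706]
ft_force: [0.9, 0.4, -3.3]
grip_width: 0.0294
```

{"api": "play_rows", "payload": {"series": [[0,0,0.006,0,0,0,0],[0,0,0,0,0,0,0],[0,0,0,0,0,0,0]]}}

```text
time: 17.07
position: [0.6423, 0.0425, 0.1917]
tool_rot: [0.706, 0.045, -0.045, -0.706]
ft_force: [-1.1, 1.9, -0.7]
grip_width: 0.0298
```

```bash
python3 -c "from h import *;rl()"
```

```text
t 17.07 rail x -5.4 y -75.7 z 191.7 mm | F railx -0.9 y 2.0 z -0.7 M [0.03 0.2  0.02]
```

{"api": "play_rows", "payload": {"series": [[0,0,0.006,0,0,0,0],[0,0,0,0,0,0,0],[0,0,0,0,0,0,0]]}}

```text
time: 17.32
position: [0.6423, 0.0425, 0.1913]
tool_rot: [0.706, 0.045, -0.045, -0.706]
ft_force: [-1.1, 0.0, 2.7]
grip_width: 0.0293
```

Run:
```python
from h import *
rl()
s=eyes.camera("scene")[:,:,::-1]
cv2.imwrite("pics/t7.png",cv2.resize(s[90:250,290:420],None,fx=3.7,fy=3.7,interpolation=2))
```

```text
t 17.32 rail x -5.4 y -75.7 z 191.3 mm | F railx -1.1 y 0.2 z 2.7 M [ 0.06  0.3  -0.03]
```

View pics/t7.png

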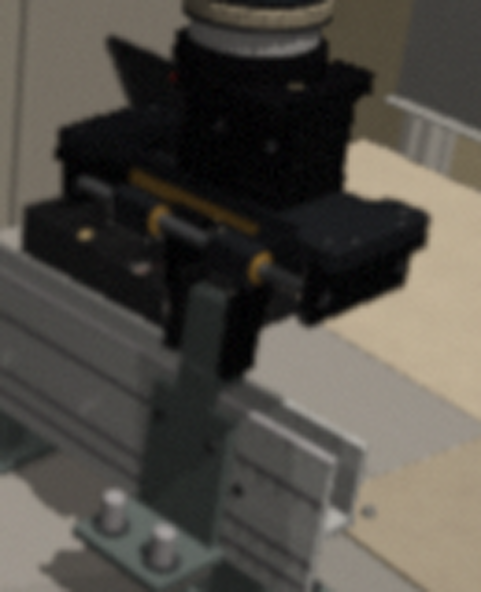

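Scene view: the carrier hangs over the lip near (190,440) in the crop, shelf to the front. Seating stopped firmly 8 mm below the trough floor. I'm unloading the press and releasing.

{"api": "play_rows", "payload": {"series": [[0,0,-0.006,0,0,0,0],[0,0,0,0,0,0,0],[0.45,0,0,0,0,0,0],[0.6,0,0,0,0,0,0],[0.6,0,0,0,0,0,0],[0.6,0,0,0,0,0,0],[0.6,0,0,0,0,0,0],[0.6,0,0,0,0,0,0]]}}

```text
time: 18.03
position: [0.6423, 0.0425, 0.1911]
tool_rot: [0.706, 0.045, -0.045, -0.706]
ft_force: [0.4, 0.1, -0.0]
grip_width: 0.0514
```

Run:
```python
from h import *
rl()
s=eyes.camera("scene")[:,:,::-1]
cv2.imwrite("pics/t8.png",cv2.resize(s[90:250,290:420],None,fx=3.7,fy=3.7,interpolation=2))
```

```text
t 18.03 rail x -5.4 y -75.7 z 191.1 mm | F railx 0.4 y 0.1 z -0.0 M [0.01 0.05 0.02]
```

View pics/t8.png

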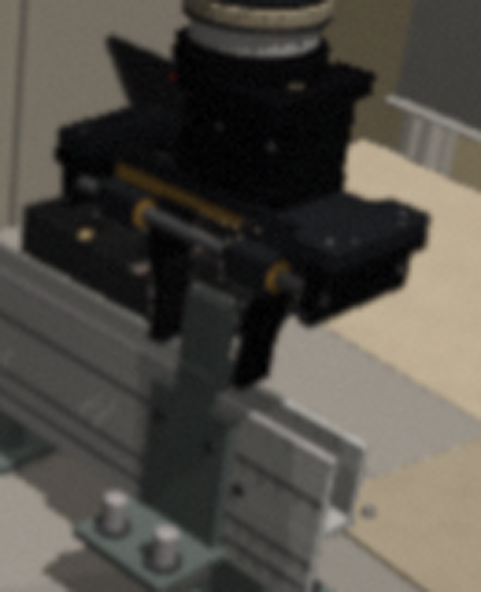

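The fingers are clear of the tab and the carrier stays hanging. I'm retreating upward.

{"api": "play_rows", "payload": {"series": [[0.6,0,-0.05,0,0,0,0],[0.6,0,-0.15,0,0,0,0],[0.6,0,-0.2,0,0,0,0],[0.6,0,-0.2,0,0,0,0],[0.6,0,-0.2,0,0,0,0],[0.6,-0.2,-0.1,0,0,0,0],[0.6,-0.35,0,0.1,0,0,0],[0.6,-0.35,0,0.2,0,0,0],[0.6,-0.35,0,0.2,0,0,0],[0.6,-0.2,0,0.2,0,0,0],[0.6,0,0,0,0,0,0],[0.6,0,0,0,0,0,0]]}}

```text
time: 19.08
position: [0.4887, 0.0944, 0.2821]
tool_rot: [0.706, 0.046, -0.045, -0.706]
ft_force: [0.9, 0.6, -0.5]
grip_width: 0.0525
```

Run:
```python
from h import *
rl()
s=eyes.camera("scene")[:,:,::-1];t=eyes.camera("top")[:,:,::-1]
cv2.imwrite("pics/t9.png",np.hstack([s,t[:, 130:400]]))
cv2.imwrite("pics/t9c.png",cv2.resize(s[130:250,290:420],None,fx=4.6,fy=4.6,interpolation=2))
```

```text
t 19.08 rail x -151.3 y -4.9 z 282.1 mm | F railx 0.9 y 0.5 z -0.5 M [0.03 0.02 0.01]
```

View pics/t9.png

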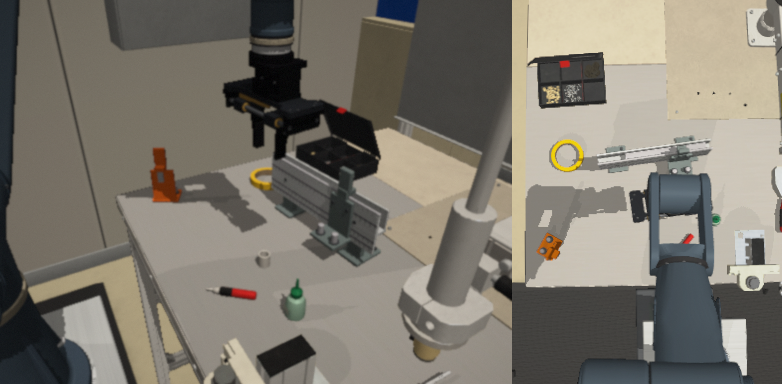

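View pics/t9c.png

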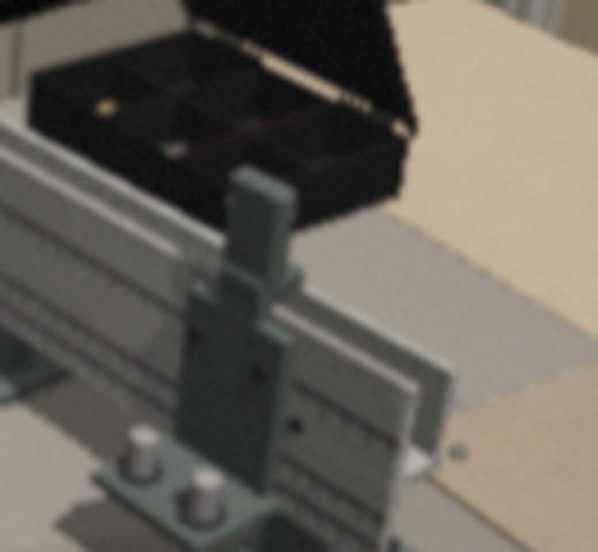

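The carrier hangs upright over the lip, tab top at scene (347,168). The sleeve (264,259), deburrer (235,293) and bottle (296,303) have not moved, and the arm is clear. I'm handing in.

```bash
python3 -c "
from rig import ticket
print(ticket.hand_in())"
```

```text
the job is handed in; nothing more can be done
None
```

The carrier is seated in the index notch, hanging by itself, and the job is handed in at about 19 s of the 45 s allowed.

- **Pick and landing:** I took the grey carrier by its tab and lifted the hook over the lip at rail y ≈ +60 mm. The prong touched the trough floor at TCP z 199.5 mm, where 200 mm was expected.
- **Slide:** I slid it right with about 8 N of press and 3–4 N of drag. The prong dropped at rail y ≈ -76 mm, shown by the vertical force going back to the carrier's weight alone.
- **Seating:** It went down to a firm stop about 8 mm lower, at about 191.5 mm, which matches the notch depth. I then unloaded, released and backed away.
- **Forces:** The largest carrier–rail contact force in the readings at the end of each move was about 9 N. I did not see the force between those readings.
- **Last checks:** After release the tool read close to zero force. The pictures show the carrier hanging upright on the rail. In the scene picture the bottle, sleeve and deburrer are where they were; the top picture partly hides them behind the arm.
- **Disagreement:** The two cameras differed by about 1 to 2 mm on where the rail is. That stayed within the hook's clearance.

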